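# Pump up the vacuum hold-down

## Task

Pump the hand plunger of the vacuum hold-down with your fingertips, pressing it right down and letting it spring right back up again and again, until the brass indicator pin beside it stands fully out. Work only the plunger: do not touch the pin, and leave the foam tile, the mug, the glue bottle and the sanding block where they are.

Things in the scene. Friction and masses are not known exactly. Their poses are not given: they have to be found in the camera images.
- holddown: vacuum hold-down: aluminium plate 200 x 260 x 22 mm (own x, y, z) screwed to the bench; origin: centre of its underside, z up. Pump at own (-45, +85) mm: grey upright cylinder 50 mm across, black collar 56 mm across with its top 108 mm above the bench, the plunger above it.
- sleeve_mouth (a point): top centre of the indicator's fixed black sleeve, 34 mm across, at own (+55, +85) mm of the hold-down, 75 mm above the bench; the brass pin rises out of it. A copper pipe joins pump and sleeve.
- plunger_top (a point): top centre of the plunger's head, a black low-domed disc 50 mm across and 13 mm thick on a 14 mm steel stem; 150 mm above the bench when up, 126 mm when right down. It moves with the plunger. Press straight down near the centre.
- plunger (a joint): travel of the plunger, downwards: 0 = up, 0.024 m = right down on its stop. A spring pushes it back: about 6 N at the top, 11 N at the bottom, plus about 1 N while it is lifting the pin. It comes back up by itself when let go.
- indicator (a joint): how far the pin stands out of its sleeve: 0 = flush, 0.0375 m = fully out, on its stop. Starts at 0 to 0.015 m. Each full stroke of the plunger lifts it by about 7.5 mm on the way down (a shorter stroke less, in proportion), and it stays put on the way up, so 3 to 5 full strokes are needed. Further strokes when it is fully out do no harm.
- pin_tip (a point): top end centre of the indicator pin, plain brass, 12 mm across, upright. Only to be watched, never touched.
- foam_tile: pink foam tile 140 x 130 x 25 mm, loose on the plate beside the pump; origin: centre of its underside
- mug: blue ceramic mug, 80 mm across, 90 mm high, handle on its own +y side; origin: centre of its underside
- glue_bottle: white glue bottle with an orange cap, 54 mm across, 150 mm high; origin: centre of its underside
- sanding_block: sanding block 100 x 60 x 46 mm, grey with a wooden grip; origin: centre of its underside
There are look-alikes about, which are no part of the job. Of the things shaped like the mug, the blue one is meant. There is more than one size of the glue_bottle; the job needs the larger.

How it is judged (in metres and radians):
On the way, in this order (a step that is already met when the one before it is completed fails the run):
1. the plunger is pressed right down a first time (value of joint plunger above 0.016 m), for 0.05 s.
2. the plunger has come back up, the pin not yet out (value of joint plunger below 0.004 m and value of joint indicator below 0.034 m), for 0.05 s.
3. after more strokes the pin stands fully out (value of joint indicator above 0.035 m), for 0.05 s.
At the end, for the whole second after the job is handed in: The pin stands at least 35 mm out of its sleeve (fully out is 37.5 mm), the plunger is back up (within 3 mm), the foam tile is within 15 mm and the mug, bottle and sanding block within 30 mm of where they started, mug and bottle upright (value of joint indicator above 0.035 m and value of joint plunger below 0.003 m and distance of foam_tile from where it was at the start of the episode below 0.015 m and distance of each of mug, glue_bottle, sanding_block from where it was at the start of the episode below 0.03 m and angle between each of mug, glue_bottle's own z axis and vertical below 0.2 rad); the robot touches nothing.
It fails at once if the robot touches the indicator pin (contact force between any of the fingers, the arm and indicator above 0.5 N).
It fails at once if the foam tile is shifted by more than 15 mm or lifted (distance of foam_tile from where it was at the start of the episode above 0.015 m).
It fails at once if the mug, the glue bottle or the sanding block is shifted by more than 30 mm or lifted (distance of any of mug, glue_bottle, sanding_block from where it was at the start of the episode above 0.03 m).
It also fails if it takes over 45 s, if anything falls off the work surface, if the arm or the gripper's body presses on something with over 40 N, if the wrist force passes 120 N, or if a joint passes its speed limit or range.

## Robot

A 6-joint arm with a two-finger parallel gripper is mounted at the origin on the work surface. World frame = base frame: x ahead of the robot, y to its left, z up, the work surface at z = 0. Lengths are in mm, angles in rad, forces in N, time in s.
With the tool pointing down it reaches from about 350 to 875 mm from the base axis. Payload 4.2 kg.
Tool frame: the origin (TCP) lies at the very end of the fingers, on their centre line; the grasp point (between the pads) lies 19 mm behind it (pinch_z is the distance from the TCP to the grasp point, in mm); z points along the fingers, y is the line along which they close (so a half turn about z gives the same grasp; the last joint's range is limited). The gripper opens to 85 mm and grips with 20 to 120 N. Pads are 22 mm wide; open, the fingers measure 114 mm over their backs; the gripper's body (76 mm by 85 mm) begins 54 mm behind the grasp point. The pads swing forward as they close: fully open they stand 13 mm farther back than shut.
Start: joints at [-0.966, 0.385, 0.008, 0, -1.194, -0.259], TCP at [211.858, -587.976, 231.312] pointing down, gripper open.
Joint ranges: [-3.14, 3.14], [-1.21, 2.06], [-1.07, 1.41], [-3.16, 2.05], [-2.99, -0.16], [-3.1, 3.1]. Speed limits (rad/s): [2.79, 2.79, 3.14, 3.14, 3.14, 3.14].

## Interface

Orientations are given as a unit quaternion [x, y, z, w].
In Python, from bench import * gives the robot as it stands.
- The arm moves only by the tool arm_command, never from a script. Its argument "steps" is one flat list of numbers, 4 for each row, row after row: the shift along the tool's x, y, z in m, then the turn about the tool's z in rad. In form: [tx, ty, tz, roll, tx, ty, tz, roll, ...]. A call has 1 to 20 rows; each row shifts and turns the commanded pose from where the row before left it, along the tool's axes as they then stand; what a row does not reach is not made up. A row lasts 1/8 s, in which the tool goes at most 62.5 mm and 10.7 degrees, less where a joint would pass 70% of its speed; a pose out of reach is approached as far as the arm can. A call with a gripper value outside its range is refused whole. "grip" is the finger opening in m, from 0 to 0.0854, set as the call begins (left out, the last holds). The fingers move at their own pace and stop on an object; the grip force is fixed at half the most. Time passes only in rows, so rows that do not move let the fingers close. It gives the time, the measured TCP pose, the force, the opening and the grip force at its end, in the units of the state.
- read_state(): the state, without advancing time (a new reading comes with each control period).
- get_image(name): name is "scene" or "top" or "wrist"; returns the picture (420x560x3 uint8, red, green, blue); there is no depth.
- get_calibration(name): a dict with "camera_matrix" (3x3 intrinsics, pixels), "cam_to_world" (4x4, takes a point from camera to world coordinates). Camera axes: x right, y down, z forward; pixel columns grow to the right and rows downward; lengths in mm; the calibration is good to about 2 mm. A picture is of the moment at which its call begins: read the wrist's pose just before it. get_calibration takes no time and is no camera call; for the wrist camera it gives the pose at the moment of the call.
- job_done(): hands the job in; it is judged then, once.
The state is a dict: "clock": time; "joints": joint angles; "joint_vel": joint speeds; "joint_efforts": joint torques, N m; "position": TCP position; "ee_rot": TCP orientation; "contact_force": force on the tool from outside, world axes, zero at the start; "wrist_torque": the same for the moment, N m; "gripper_width": finger opening in mm; "grasp_force": force on a finger pad.
Only numpy, scipy, OpenCV 4.12 (cv2) and the standard library are available. Lean on these libraries where they do the work, as an engineer would, in place of code of your own. Each camera call takes 0.05 s, during which the arm holds its last target. There are 200 camera calls.

## Working session

There is one attempt and no reset: what is moved stays moved. The work goes in short steps, Python scripts to look and compute and a tool call to move; the robot and the scene stay as the last step left them, time stands still between calls to the robot, and variables do not carry over. Pictures are saved under pics/ and viewed, at most 10 in all, crops included, and the job is handed in when it is done.

Besides the shell and the picture viewer there is one more tool, called after ">>>" as a command line: name --argument value ..., lists and objects as JSON in quotes. arm_command: Moves the arm, as the interface text tells. Its arguments: {"type":"object","properties":{"steps":{"type":"array","items":{"type":"number"}},"grip":{"type":"number"}},"required":["steps"]}

```bash
mkdir -p pics; python3 - <<'E'
from bench import *
import cv2,numpy as np
for n in ("scene","top"):
    im=get_image(n); cv2.imwrite(f"pics/{n}0.png",im[:,:,::-1])
    c=get_calibration(n); print(n,np.round(c["camera_matrix"],1).tolist(),np.round(c["cam_to_world"],3).tolist())
s=read_state(); print(s["clock"],s["position"],s["ee_rot"],s["contact_force"])
E
```

```text
scene [[383.1, 0.0, 277.0], [0.0, 383.1, 210.9], [0.0, 0.0, 1.0]] [[-0.439, 0.779, -0.448, 907.776], [0.898, 0.387, -0.207, 190.889], [0.012, -0.494, -0.87, 928.989], [0.0, 0.0, 0.0, 1.0]]
top [[486.5, 0.0, 281.9], [0.0, 486.5, 203.8], [0.0, 0.0, 1.0]] [[-0.001, -0.984, 0.178, 266.994], [-1.0, 0.0, -0.003, -20.669], [0.003, -0.178, -0.984, 1454.789], [0.0, 0.0, 0.0, 1.0]]
0.1 [ 211.68222084 -587.50064695  230.33345044] [-1.71959904e-01  9.85103460e-01  9.60078082e-04 -2.06967957e-04] [-0.26888631  0.75720726 -0.72496649]
```

View pics/top0.png

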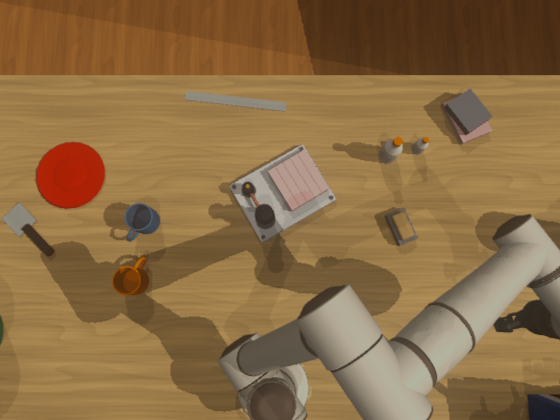

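View pics/scene0.png

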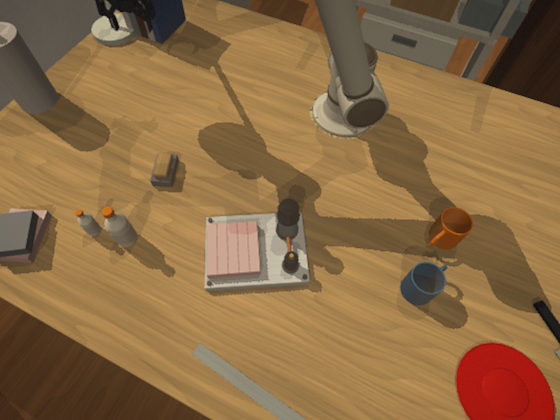

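Top view: the plunger's black head is at about (264,215) and the indicator sleeve with its brass pin at about (248,188), with the pink tile to the right of them. In the scene view the head is at about (288,208) and the sleeve at (291,260). The only things that could be taken for the plunger are the large dark disc at top (264,215) and the smaller black sleeve with the brass centre at (248,188). I choose the larger disc and will check it in close crops of both views.

```bash
python3 - <<'E'
import cv2,numpy as np
a=cv2.imread("pics/top0.png")[140:250,215:345]; b=cv2.imread("pics/scene0.png")[185:295,200:330]
cv2.imwrite("pics/crop.png",np.hstack([cv2.resize(x,None,fx=3,fy=3,interpolation=cv2.INTER_CUBIC) for x in (a,b)]))
E
```

```text
(no output)
```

View pics/crop.png

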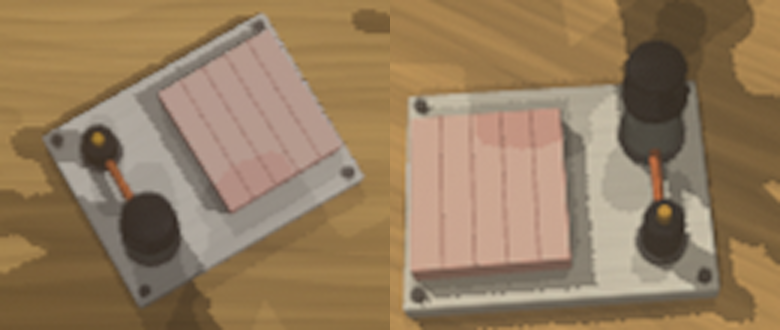

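The crop shows the wide domed head centred at crop-left (149,219), which is top (264.7,213), and crop-right (656,67), which is scene (288.7,207.3). The brass pin is in the smaller sleeve at top (247.7,186) and scene (291.3,255.5). The choice is confirmed, so I'll cast rays.

```bash
cat > h.py <<'E'
from bench import *
import numpy as np
def ray(n,u,v,c=None):
    c=c or get_calibration(n); T=np.array(c["cam_to_world"])
    d=T[:3,:3]@np.linalg.solve(np.array(c["camera_matrix"]),[u,v,1.]); return T[:3,3],d
def onz(n,u,v,z,c=None):
    o,d=ray(n,u,v,c); return o+d*(z-o[2])/d[2]
def tri(*rs):
    A=[];b=[]
    for o,d in rs:
        P=np.eye(3)-np.outer(d,d)/(d@d); A.append(P); b.append(P@o)
    return np.linalg.solve(sum(A),sum(b))
E
python3 - <<'E'
from h import *
from scipy.spatial.transform import Rotation as R
h=[("top",264.7,213),("scene",288.7,207.3)]; p=[("top",247.7,186),("scene",291.3,255.5)]
for q,z in((h,150),(p,85)):
    print([onz(*r,z).round(1) for r in q], tri(*[ray(*r) for r in q]).round(1))
s=read_state(); M=R.from_quat(s["ee_rot"]).as_matrix(); print(M.round(3))
t=np.mean([onz(*r,150) for r in h],0); t[2]=200
print("tool shift mm",(M.T@(t-s["position"])).round(1))
E
```

```text
[array([477.9,  22.3, 150. ]), array([485.4,  25.5, 150. ])] [479.6  22.9 139.2]
[array([567.2,  73.9,  85. ]), array([567.3,  73.6,  85. ])] [567.2  73.7  85. ]
[[-0.941 -0.339 -0.001]
 [-0.339  0.941  0.002]
 [ 0.     0.002 -1.   ]]
tool shift mm [-461.1  483.7   31.2]
```

>>> arm_command --steps '[-0.0288,0.0302,0,0,-0.0288,0.0302,0,0,-0.0288,0.0302,0,0,-0.0288,0.0302,0,0,-0.0288,0.0302,0,0,-0.0288,0.0302,0,0,-0.0288,0.0302,0,0,-0.0288,0.0302,0,0,-0.0288,0.0302,0,0,-0.0288,0.0302,0,0,-0.0288,0.0302,0,0,-0.0288,0.0302,0,0,-0.0288,0.0302,0,0,-0.0288,0.0302,0,0,-0.0288,0.0302,0,0,-0.0288,0.0302,0,0,0,0,0,0,0,0,0,0]' --grip 0.0

```text
clock: 2.35
position: [481.1, 22.7, 230.8]
ee_rot: [-0.172, 0.985, -0.0, -0.001]
contact_force: [-0.4, -0.8, -0.6]
gripper_width: -0.2
grasp_force: 0.0
```

```bash
python3 - <<'E'
from h import *
import cv2
s=read_state(); c=get_calibration("wrist"); im=get_image("wrist")
cv2.imwrite("pics/w1.png",im[:,:,::-1]); np.save("w1.npy",c,allow_pickle=True)
print(s["clock"],s["position"].round(1),s["gripper_width"],s["ee_rot"],s["contact_force"])
C=np.array(c["cam_to_world"]);K=np.array(c["camera_matrix"])
for P in([481,24,150],[567,74,85],list(s["position"])):
    q=K@(C[:3,:3].T@(np.array(P)-C[:3,3])); print((q[:2]/q[2]).round(1),q[2])
E
```

```text
2.35 [481.1  22.7 230.8] -0.22226004132431915 [-1.72137769e-01  9.85072638e-01 -3.76394898e-05 -6.96683079e-04] [-0.3749319  -0.84870483 -0.60159608]
[279.3 218.7] 237.0377889505422
[298.1 293.5] 328.1462873330295
[276.8 275.5] 159.71883543180792
```

View pics/w1.png

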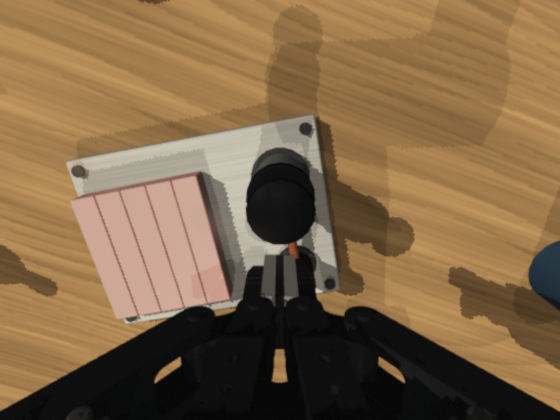

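The wrist picture shows the domed head centred at about (281,209), just ahead of the closed fingertips at (277,265). The sleeve is at (300,262), partly hidden.

```bash
python3 - <<'E'
from h import *
from scipy.spatial.transform import Rotation as R
c=np.load("w1.npy",allow_pickle=True).item()
s=read_state(); M=R.from_quat(s["ee_rot"]).as_matrix()
for z in(145,150):
    t=onz("w",281,209,z,c); print(t.round(1),(M.T@(t-s["position"])).round(1))
E
```

```text
[475.5  23.3 145. ] [ 4.7  2.8 86. ]
[474.   22.7 150. ] [ 6.3  2.8 81. ]
```

>>> arm_command --steps '[0.003,0.001,0.03,0,0,0,0.03,0,0,0,0.012,0,0,0,0.01,0,0,0,0.01,0,0,0,0.01,0,0,0,0.003,0,0,0,0,0,0,0,0,0]'

```text
clock: 3.52
position: [478.8, 22.2, 128.2]
ee_rot: [-0.172, 0.985, -0.0, 0.0]
contact_force: [-3.4, -1.5, 8.5]
gripper_width: 0.1
grasp_force: 4.4
```

>>> arm_command --steps '[0,0,0.003,0,0,0,0,0,0,0,0,0]'

```text
clock: 3.9
position: [478.8, 22.2, 125.8]
ee_rot: [-0.172, 0.985, -0.001, 0.001]
contact_force: [-4.3, -0.9, 12.4]
gripper_width: -0.3
grasp_force: 6.2
```

>>> arm_command --steps '[0,0,-0.018,0,0,0,-0.018,0,0,0,0,0,0,0,0,0,0,0,0.012,0,0,0,0.012,0,0,0,0.013,0,0,0,0,0,0,0,0,0]'

```text
clock: 5.03
position: [479.2, 22.8, 125.6]
ee_rot: [-0.173, 0.985, -0.001, 0.001]
contact_force: [-10.0, 2.0, 28.5]
gripper_width: 0.2
grasp_force: 14.2
```

>>> arm_command --steps '[0,0,-0.018,0,0,0,-0.019,0,0,0,0,0,0,0,0,0]'

```text
clock: 5.52
position: [477.5, 22.5, 157.7]
ee_rot: [-0.172, 0.985, -0.0, -0.001]
contact_force: [0.5, 0.4, -0.5]
gripper_width: -0.1
grasp_force: 0.0
```

```bash
python3 - <<'E'
from h import *
import cv2
a=get_image("top")[140:250,215:345,::-1]; b=get_image("scene")[185:295,200:330,::-1]
cv2.imwrite("pics/crop2.png",np.hstack([cv2.resize(x,None,fx=3,fy=3,interpolation=cv2.INTER_CUBIC) for x in (a,b)]))
E
```

```text
(no output)
```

View pics/crop2.png

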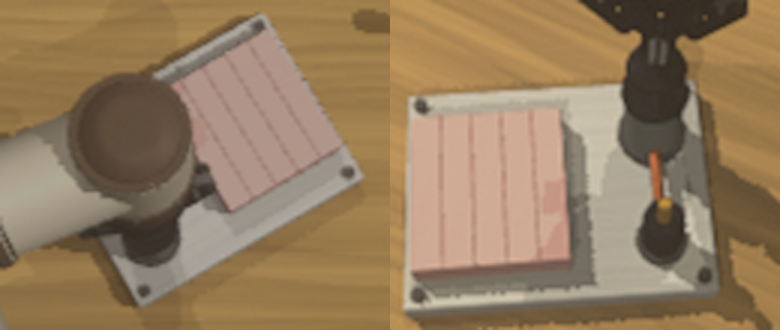

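The scene crop shows the brass pin standing further out of its sleeve (tip at crop (664,203)), with the plunger back up under the fingers. The tile hasn't moved. The 28 N at the bottom shows the stop is reached, so I'll carry on with more strokes.

>>> arm_command --steps '[0,0,0.012,0,0,0,0.012,0,0,0,0.013,0,0,0,0,0,0,0,0,0,0,0,-0.018,0,0,0,-0.019,0,0,0,0,0,0,0,0,0,0,0,0.012,0,0,0,0.012,0,0,0,0.013,0,0,0,0,0,0,0,0,0,0,0,-0.018,0,0,0,-0.019,0,0,0,0,0,0,0,0,0]'

```text
clock: 7.88
position: [477.4, 22.5, 157.6]
ee_rot: [-0.172, 0.985, -0.0, -0.002]
contact_force: [0.3, 0.4, -0.3]
gripper_width: 0.1
grasp_force: 0.0
```

>>> arm_command --steps '[0,0,0.012,0,0,0,0.012,0,0,0,0.013,0,0,0,0,0,0,0,0,0,0,0,-0.018,0,0,0,-0.019,0,0,0,0,0,0,0,0,0,0,0,0.012,0,0,0,0.012,0,0,0,0.013,0,0,0,0,0,0,0,0,0,0,0,-0.018,0,0,0,-0.019,0,0,0,0,0,0,0,0,0]'

```text
clock: 10.12
position: [477.4, 22.5, 157.6]
ee_rot: [-0.172, 0.985, -0.0, -0.002]
contact_force: [-0.1, -0.0, 0.2]
gripper_width: -0.1
grasp_force: 0.0
```

>>> arm_command --steps '[0,0,-0.03,0,0,0,-0.03,0,0,0,0,0,0,0,0,0]'

```text
clock: 10.62
position: [477.5, 22.6, 217.6]
ee_rot: [-0.172, 0.985, 0.0, -0.002]
contact_force: [-0.0, 0.0, -0.1]
gripper_width: -0.1
grasp_force: 0.0
```

```bash
python3 - <<'E'
from h import *
import cv2
a=get_image("scene"); cv2.imwrite("pics/crop3.png",cv2.resize(a[185:295,200:330,::-1],None,fx=5,fy=5,interpolation=cv2.INTER_CUBIC))
C=np.array(get_calibration("scene")["cam_to_world"]);K=np.array(get_calibration("scene")["camera_matrix"])
for z in(75,85,112.5):
    q=K@(C[:3,:3].T@(np.array([567.2,73.7,z])-C[:3,3])); print(z,((q[:2]/q[2]-[200,185])*5).round(1))
E
```

```text
75 [455.8 360.7]
85 [456.8 352.5]
112.5 [459.4 329.2]
```

View pics/crop3.png

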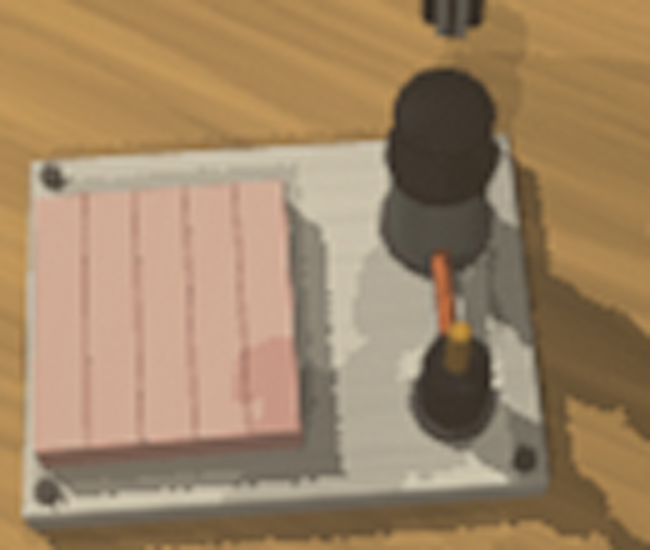

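The pin tip is at crop (459,330), which matches the pixel predicted for fully out (459,329). The plunger is up, the tile is in place and the fingers are clear. Six full strokes have been made, and at most five are needed.

```bash
python3 -c "
from bench import *
print(job_done())"
```

```text
the job is handed in; nothing more can be done
None
```

I pressed the plunger right down six times. The last picture shows the brass pin fully out, the plunger back up and the foam tile in place. The mug, glue bottle and sanding block were not looked at again. I handed the job in, and no verdict came back.

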